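# Set the click timer for a fifteen-minute tint

### The arm

A 6-joint arm with a two-finger parallel gripper is mounted at the origin on a cart in front of the work surface, level with it; the furniture and walls round the work are solid. World frame = base frame: x ahead of the robot, y to its left, z up, the work surface at z = 0. Lengths are in mm, angles in rad, forces in N, time in s.
With the tool pointing down it reaches from about 400 to 925 mm from the base axis. Payload 12.5 kg.
Tool frame: the origin (TCP) lies at the very end of the fingers, on their centre line; the grasp point (between the pads) lies env.grip_point_offset behind it (env.grip_point_offset is the distance from the TCP to the grasp point, in mm); y points along the fingers, z is the direction in which the jaws open and shut, and the axes are right-handed (so a half turn about y gives the same grasp; the last joint's range is limited). The gripper opens to 95 mm and grips with 3 to 60 N. Pads are 20 mm wide; open, the fingers measure 119 mm over their backs; the gripper's body (75 mm by 180 mm) begins 59 mm behind the grasp point.
Start: joints at [1.083, 0.491, 1.559, -0, 1.092, -0.106], TCP at [232.855, 580.022, 214.661] pointing down, gripper open.
Joint ranges: [-3.1, 3.1], [-0.84, 2.19], [0.05, 2.79], [-1.13, 4.28], [0.06, 2.93], [-2.69, 2.69]. Speed limits (rad/s): [2.22, 2.22, 2.79, 3.14, 3.14, 3.14].

### API

Orientations are given as [roll, pitch, yaw] about the fixed x, y, z axes, in that order (R = Rz(yaw) Ry(pitch) Rx(roll)).
In Python, from cell import readout, read_camera, env, nets gives the robot as it stands.
- The arm moves only by the tool apply_moves, never from a script. Its argument "increments" is a list of rows, each a list of 3 entries, a list of its own where there are three numbers: the shift along the tool's x, y, z in cm, then the turn, a rotation vector about the tool's x, y, z in degrees, then the finger opening in cm, from 0 to 9.51. A call has exactly 5 rows; each row shifts and turns the pose as measured when the row begins, along the tool's axes as they then stand; what a row does not reach is not made up. A row lasts 1/8 s, in which the tool goes at most 62.5 mm and 10.7 degrees, less where a joint would pass 70% of its speed; a pose out of reach is approached as far as the arm can. A call with a gripper value outside its range is refused whole. The fingers move at their own pace and stop on an object; the grip force is fixed at half the most. Time passes only in rows, so rows that do not move let the fingers close, or fill a call up. It gives the time, the measured TCP pose, the force and the opening at its end, in the units of the state.
- readout.state(): the state, without advancing time (a new reading comes with each control period).
- read_camera(name): name is "side" or "top"; returns a dict with "img" (480x640x3 uint8, red, green, blue), "vfov" (degrees; the focal length in pixels is half the picture's height over the tangent of half this angle, whatever the lens; pixels are square), "cx", "cy" (the principal point, pixels), "rvec" (rotation vector, rad) and "tvec" (3), from world to camera coordinates, as OpenCV has them. Camera axes: x right, y down, z forward; pixel columns grow to the right and rows downward; lengths in mm; the calibration is good to about 2 mm. A picture is of the moment at which its call begins. There is no depth.
- env.job_done(): hands the job in, once; it reports no verdict.
Trained networks look in a picture, given as the dict that the camera call returned (one of the last four; its "shot" number tells which), for a name from the list of things; names that differ only in an ending like _2 or _b are one class to them, and where a whole thing is asked for, a point or a joint stands for the part that bears it (a point fixed in the world has none). Each returns a list of dicts, best first, with "confidence" (0 to 1); they miss things now and then, are a little off and sometimes report something else, mostly with a low value. They report only what shows in the picture. A call takes as long as a camera call.
- nets.look_for(picture, thing): "point" ([x, y, z] in mm, in the coordinates of the camera as it stood for that picture, good to about 4 mm: the middle of the surface that is visible of it).
- nets.mark_of(picture, thing): "point" ([x, y, z] in mm, in the coordinates of the camera as it stood for that picture, good to about 4 mm: a listed point, or the origin of a listed thing).
The state is a dict: "t": time; "joints": joint angles; "qvel": joint speeds; "tau": joint torques, N m; "eef_pos": TCP position; "tcp_rot": TCP orientation; "ft_force": force on the tool from outside, world axes, zero at the start; "moment": the same for the moment, N m; "opening": opening from 0.0 (shut) to 1.0 (fully open).
Only numpy, scipy, OpenCV 4.12 (cv2) and the standard library are available. Lean on these libraries where they do the work, as an engineer would, in place of code of your own. Each camera call takes 0.05 s, during which the arm holds its last target. There are 200 camera calls.

### The job

The tint needs fifteen minutes and the bench timer runs five minutes a click. First wind its knob anticlockwise all the way back to the stop, then turn it clockwise exactly three clicks, and let go so that it rests in the third click. Leave the tint bowl and the jar of cotton buds where they stand.

Things in the scene. Friction and masses are not known exactly. Their poses are not given: they have to be found in the camera images.
- timer: white wedge-shaped bench timer, 170 deep x 180 wide x 103 mm high, fixed to the worktop; origin at the centre of its underside, x axis from its front to its back, z up. Its front panel slopes: it rises 25 degrees from horizontal toward the back, and its outward normal points up and toward the front. The panel's centre, on which the knob sits, is 17.5 mm in front of the origin and 71.5 mm up
- knob_grip (a point): the place to grip the timer's knob, on the knob's axis, 32 mm out from the panel. z axis: the knob's axis, outward from the panel (25 degrees from vertical); x axis: along the knob's bar toward its pointer end (white line), turning with the knob. The knob is a black bar 66 mm long (along x), 18 mm wide (along y), its outer face 45 mm from the panel, on a round skirt 64 mm across whose outer face is 9 mm from the panel. The panel round it is flat and free of raised parts
- knob (a joint): angle of the knob, rad: 0 at the anticlockwise stop (pointer at the long red mark, 70 degrees left of straight up the slope), growing clockwise as seen looking onto the panel. Click stops every 20 degrees (0.349 rad), from 0 to 7 clicks (2.44 rad), each beside a mark on the panel; the knob is drawn into the nearest one when let go. Breaking out of a click takes about 0.15 N m. It may start at any stop from 1 to 4
- bowl_center (a point): black tint bowl with a flat tab handle, 132 x 158 x 54 mm, loose, stands on the worktop to the left; point at its centre, half-way up; to be left alone
- jar_center (a point): clear jar of cotton buds, 77 mm across, 80 mm high, loose, stands close to the left of the timer; point at its centre, half-way up; to be left alone

How it is judged (in metres and radians):
On the way:
1. the knob is wound back to its anticlockwise stop (within a quarter of a click) (value of joint knob below 0.09 rad), for 0.1 s.
At the end, for the whole second after the job is handed in: the knob rests, let go, in the third click from its stop: 1.047 rad (60 degrees) within 0.087 rad, a quarter of a click (value of joint knob between 0.96 and 1.135 rad and velocity of joint knob between -0.05 and 0.05 rad/s); the robot touches nothing.
It fails at once if the tint bowl is pushed more than 30 mm (distance of bowl_center from where it was at the start of the episode above 0.03 m).
It fails at once if the jar of cotton buds is pushed more than 30 mm (distance of jar_center from where it was at the start of the episode above 0.03 m).
It also fails if it takes over 38 s, if anything falls off the work surface, if the arm or the gripper's body presses on something with over 40 N, if the wrist force passes 120 N, or if a joint passes its speed limit or range.

## Working session

There is one attempt and no reset: what is moved stays moved. The work goes in short steps, Python scripts to look and compute and a tool call to move; the robot and the scene stay as the last step left them, time stands still between calls to the robot, and variables do not carry over. Pictures are saved under pics/ and viewed, about 8 in all and at most 12, crops included, and the job is handed in when it is done.

Besides the shell and the picture viewer there is one more tool, called after ">>>" as name([rows], argument=value, ...), one row to a line, values as JSON. apply_moves: Moves the arm, as the interface text tells. Its arguments: {"type":"object","properties":{"increments":{"type":"array"}},"required":["increments"]}

```bash
mkdir -p pics
cat > h.py <<'E'
import numpy as np, cv2
from cell import readout, read_camera, env, nets
from scipy.spatial.transform import Rotation as R
def c2w(p,pt):
    M=cv2.Rodrigues(np.array(p["rvec"],float))[0]
    return M.T@(np.array(pt,float)-np.array(p["tvec"],float).ravel())
def w2p(p,X):
    M=cv2.Rodrigues(np.array(p["rvec"],float))[0]; c=M@np.array(X,float)+np.array(p["tvec"],float).ravel()
    f=240/np.tan(np.radians(p["vfov"])/2); return np.array([p["cx"]+f*c[0]/c[2],p["cy"]+f*c[1]/c[2]])
def save(n,img): cv2.imwrite("pics/"+n,img[:,:,::-1])
E
python3 - <<'E'
from h import *
s=readout.state(); print(s, env.grip_point_offset)
for n in("top","side"):
    p=read_camera(n); save(n+"0.png",p["img"])
    M=cv2.Rodrigues(np.array(p["rvec"],float))[0];print(n,p["vfov"],-M.T@np.array(p["tvec"]).ravel())
    for th in("timer","knob_grip","bowl_center","jar_center"):
        for d in nets.mark_of(p,th)[:2]: w=c2w(p,d["point"]);print(th,d["confidence"],w.round(1),w2p(p,w).round())
E
```

```text
{'t': 0.0, 'joints': array([ 1.08339692e+00,  4.91575812e-01,  1.55948800e+00, -2.07806581e-05,
        1.09175211e+00, -1.05602639e-01]), 'qvel': array([-1.39953166e-04, -5.36254523e-06,  7.87817774e-04,  5.36416043e-05,
       -9.55806993e-04, -7.03128343e-04]), 'tau': array([-2.79250850e-05, -6.12619114e+01, -2.58198380e+01,  6.92574657e-02,
        4.81156097e-02, -1.01840021e-04]), 'eef_pos': array([232.72220052, 579.75729715, 214.03839785]), 'tcp_rot': array([-1.57201472e+00,  1.10612799e-04, -3.81787244e-01]), 'ft_force': array([ 0.05944729, -0.28912122, -0.44014201]), 'moment': array([0.04908485, 0.00165596, 0.04434607]), 'opening': 0.9985336845778069} 18.8
top 45.16562421565432 [ 507.93698101  217.04648262 1234.44683371]
timer 0.85 [ 6.407e+02  5.880e+01 -3.000e-01] [387. 201.]
timer 0.4 [612.1  55.2 101.1] [396. 210.]
knob_grip 0.85 [611.7  54.8  99.1] [396. 210.]
bowl_center 0.94 [445.7 409.8  22.8] [222. 294.]
side 55.69880653197338 [100.25917677  63.33093478 775.54119003]
timer 0.89 [637.1  62.1  -4.7] [387. 243.]
knob_grip 0.87 [610.6  55.3 101. ] [396. 224.]
knob_grip 0.61 [446.  408.6  29.5] [189. 267.]
bowl_center 0.73 [446.9 407.3  26.5] [190. 268.]
jar_center 0.79 [558.  220.   39.8] [302. 242.]
jar_center 0.2 [612.5  56.3 103.4] [396. 222.]
```

View pics/top0.png

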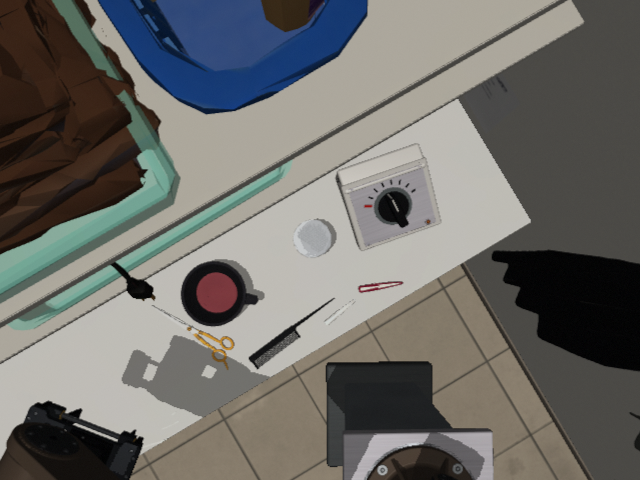

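View pics/side0.png

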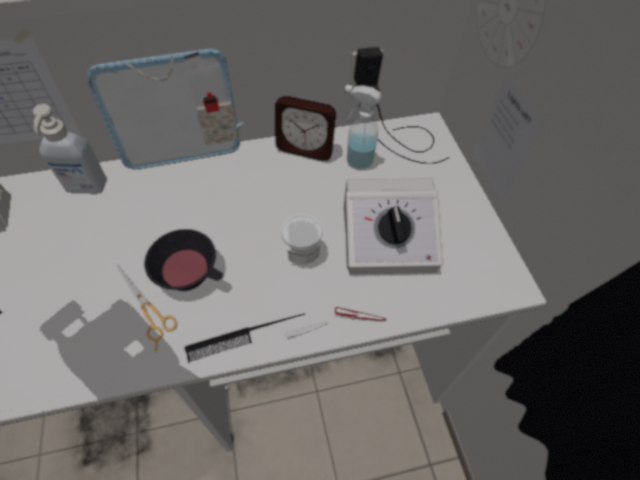

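```bash
cat > rect.py <<'E'
from h import *
def rect(p,o,yaw,half=110,sc=2.7,h=0.0):
    # image: right = timer -y(right as seen from front), up = up the slope; centred on panel centre, h mm out
    c,s=np.cos(yaw),np.sin(yaw); t=np.radians(25)
    fx=np.array([c,s,0]); ey=np.array([-s,c,0]); n=-np.sin(t)*fx+np.cos(t)*np.array([0,0,1.]); u=np.cos(t)*fx+np.sin(t)*np.array([0,0,1.])
    C=np.array(o)-17.5*fx+np.array([0,0,71.5])+h*n
    src=np.array([w2p(p,C+a*half*-ey+b*half*u) for a,b in((-1,1),(1,1),(1,-1),(-1,-1))],np.float32)
    w=int(2*half*sc); dst=np.array([[0,0],[w,0],[w,w],[0,w]],np.float32)
    return cv2.warpPerspective(p["img"],cv2.getPerspectiveTransform(src,dst),(w,w),flags=cv2.INTER_CUBIC)
E
python3 - <<'E'
from rect import *
o=[641,60,0];yaw=np.radians(10)
a=[]
for n in("top","side"):
    p=read_camera(n); im=rect(p,o,yaw,half=105,sc=1.9); w=im.shape[0]
    cv2.line(im,(w//2,0),(w//2,30),(255,0,0),1);cv2.line(im,(0,w//2),(30,w//2),(255,0,0),1); a.append(im)
save("r1.png",np.hstack(a))
E
```

```text
(no output)
```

View pics/r1.png

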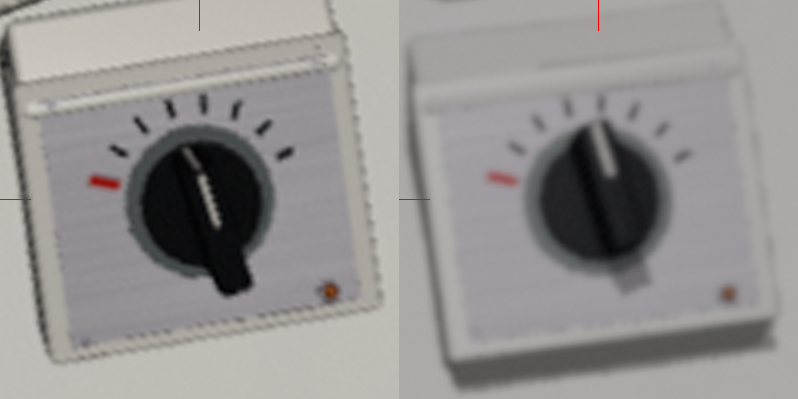

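Run:
```python
from rect import *
o=[641,60,0];yaw=np.radians(19.7)
a=[]
for n in("top","side"):
    p=read_camera(n)
    for h in (0,45):
        im=rect(p,o,yaw,half=105,sc=1.4,h=h); w=im.shape[0]
        cv2.line(im,(w//2,0),(w//2,30),(255,0,0),1);cv2.line(im,(0,w//2),(30,w//2),(255,0,0),1)
        cv2.rectangle(im,(w//2-126,0),(w//2+126,w//2+129),(255,0,0),1) if h==0 else [cv2.line(im,(w//2-int(46*np.sin(np.radians(t))),w//2-int(46*np.cos(np.radians(t)))),(w//2+int(46*np.sin(np.radians(t))),w//2+int(46*np.cos(np.radians(t)))),c,1) for t,c in((10,(0,255,0)),(-10,(255,0,0)))]
        a.append(im)
save("r2.png",np.vstack([np.hstack(a[:2]),np.hstack(a[2:])]))
```

```text
(no output)
```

View pics/r2.png

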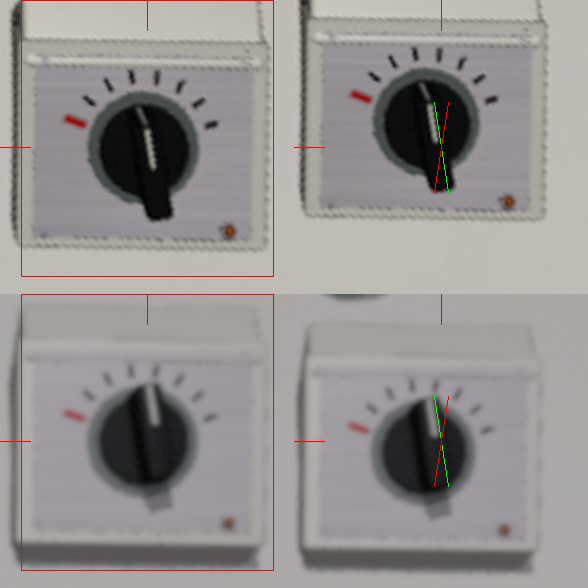

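```bash
cat > plan.py <<'E'
import sys
from h import *
from scipy.spatial.transform import Slerp
YAW=np.radians(18.7); t=np.radians(25)
fx=np.array([np.cos(YAW),np.sin(YAW),0]); r=np.array([np.sin(YAW),-np.cos(YAW),0]); Z=np.array([0,0,1.])
n=-np.sin(t)*fx+np.cos(t)*Z; u=np.cos(t)*fx+np.sin(t)*Z
C=np.array([610.8,53,100.5])-32*n   # panel centre
def target(theta,out):
    f=np.radians(theta-70); q=np.cos(f)*r-np.sin(f)*u; y=-n
    return C+out*n, R.from_matrix(np.c_[np.cross(y,q),y,q])
def plan(theta,out,N):
    s=readout.state(); p0=s["eef_pos"]; R0=R.from_euler("xyz",s["tcp_rot"]); p1,R1=target(theta,out)
    print("t",round(s["t"],2),"q",s["joints"].round(2),"F",s["ft_force"].round(1),"M",s["moment"].round(2),"open",round(s["opening"]*95,1))
    print("err mm (r,u,n):",[round(float((p1-p0)@a),1) for a in(r,u,n)],"rotvec deg",np.degrees((R0.inv()*R1).as_rotvec()).round(1))
    sl=Slerp([0,1],R.concatenate([R0,R1])); 
    for k in range(min(N,5)):
        a=sl(k/N); d=a.inv().apply((p1-p0)/N)/10; print([d.round(1).tolist(),np.degrees((a.inv()*sl((k+1)/N)).as_rotvec()).round(1).tolist()])
if __name__=="__main__": plan(float(sys.argv[1]),float(sys.argv[2]),int(sys.argv[3]))
E
python3 plan.py 60 120 14
```

```text
t 0.7 q [ 1.08  0.49  1.56 -0.    1.09 -0.11] F [0.2 0.4 0.6] M [-0.   -0.03  0.01] open 94.8
err mm (r,u,n): [620.4, 123.1, -95.4] rotvec deg [ 30.  126.9   8.2]
[[3.7, 0.2, -2.7], [2.1, 9.1, 0.6]]
[[4.1, 0.1, -2.0], [2.1, 9.1, 0.6]]
[[4.4, 0.0, -1.4], [2.1, 9.1, 0.6]]
[[4.5, -0.1, -0.7], [2.1, 9.1, 0.6]]
[[4.6, -0.1, 0.0], [2.1, 9.1, 0.6]]
```

>>> apply_moves([
  [[3.7,0.2,-2.7],[2.1,9.1,0.6],6],
  [[4.1,0.1,-2.0],[2.1,9.1,0.6],6],
  [[4.4,0,-1.4],[2.1,9.1,0.6],6],
  [[4.5,-0.1,-0.7],[2.1,9.1,0.6],6],
  [[4.6,-0.1,0],[2.1,9.1,0.6],6],
])

```text
t: 1.32
eef_pos: [355.7, 382.7, 202.2]
tcp_rot: [-1.42, 0.122, -1.189]
ft_force: [0.2, 1.0, -0.4]
opening: 0.636
```

```bash
python3 plan.py 60 120 10
```

```text
t 1.32 q [0.66 0.3  1.94 0.11 0.73 0.21] F [ 0.2  1.  -0.4] M [-0.14  0.1   0.04] open 60.4
err mm (r,u,n): [394.0, 80.2, -61.6] rotvec deg [19.1 80.3  5.2]
[[4.0, -0.1, 0.8], [1.9, 8.0, 0.5]]
[[3.8, -0.1, 1.4], [1.9, 8.0, 0.5]]
[[3.6, -0.1, 1.9], [1.9, 8.0, 0.5]]
[[3.3, -0.1, 2.4], [1.9, 8.0, 0.5]]
[[2.9, -0.0, 2.8], [1.9, 8.0, 0.5]]
```

>>> apply_moves([
  [[4.0,-0.1,0.8],[1.9,8.0,0.5],6],
  [[3.8,-0.1,1.4],[1.9,8.0,0.5],6],
  [[3.6,-0.1,1.9],[1.9,8.0,0.5],6],
  [[3.3,-0.1,2.4],[1.9,8.0,0.5],6],
  [[2.9,0,2.8],[1.9,8.0,0.5],6],
])

```text
t: 1.95
eef_pos: [468.8, 205.4, 191.0]
tcp_rot: [-1.392, 0.293, -1.909]
ft_force: [0.5, 0.0, 0.7]
opening: 0.631
```

```bash
python3 plan.py 60 120 5
```

```text
t 1.95 q [0.2  0.26 2.07 0.31 0.52 0.32] F [0.5 0.  0.7] M [-0.17  0.23 -0.02] open 59.9
err mm (r,u,n): [189.9, 39.3, -30.2] rotvec deg [ 9.1 38.9  2.5]
[[2.4, 0.1, 3.1], [1.8, 7.8, 0.5]]
[[1.9, 0.2, 3.4], [1.8, 7.8, 0.5]]
[[1.4, 0.3, 3.6], [1.8, 7.8, 0.5]]
[[0.9, 0.4, 3.8], [1.8, 7.8, 0.5]]
[[0.4, 0.5, 3.9], [1.8, 7.8, 0.5]]
```

>>> apply_moves([
  [[2.4,0.1,3.1],[1.8,7.8,0.5],6],
  [[1.9,0.2,3.4],[1.8,7.8,0.5],6],
  [[1.4,0.3,3.6],[1.8,7.8,0.5],6],
  [[0.9,0.4,3.8],[1.8,7.8,0.5],6],
  [[0.4,0.5,3.9],[1.8,7.8,0.5],6],
])

```text
t: 2.58
eef_pos: [577.4, 34.1, 179.1]
tcp_rot: [-1.496, 0.435, -2.651]
ft_force: [0.2, 0.4, 0.3]
opening: 0.63
```

```bash
python3 plan.py 60 80 4
python3 - <<'E'
from h import *
from plan import C,n,u,r
a=[]
for nm in("top","side"):
    p=read_camera(nm); im=p["img"].copy()
    x,y=w2p(p,C+45*n).astype(int); a.append(cv2.resize(im[max(y-75,0):y+75,x-100:x+100],(400,300),interpolation=cv2.INTER_CUBIC))
    for o in(120,80):
        pass
save("a1.png",np.hstack(a))
E
```

```text
t 2.58 q [-0.15  0.35  2.01  0.48  0.42  0.55] F [0.2 0.4 0.3] M [-0.09  0.35 -0.04] open 59.8
err mm (r,u,n): [-7.2, 0.9, -39.2] rotvec deg [-0.3 -1.5 -0.2]
[[-0.0, 1.0, -0.2], [-0.1, -0.4, -0.0]]
[[-0.0, 1.0, -0.2], [-0.1, -0.4, -0.0]]
[[-0.1, 1.0, -0.2], [-0.1, -0.4, -0.0]]
[[-0.1, 1.0, -0.2], [-0.1, -0.4, -0.0]]
```

View pics/a1.png

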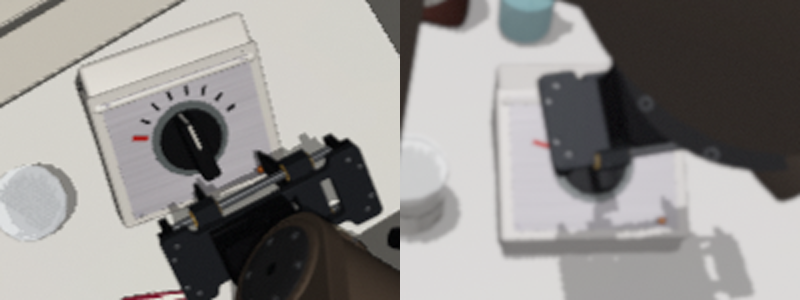

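>>> apply_moves([
  [[0,1.0,-0.4],[0,-1,0],6],
  [[0,1.5,-0.3],[0,-0.5,0],6],
  [[0,1.5,0],[0,0,0],6],
  [[0,1.0,0],[0,0,0],6],
  [[0,0,0],[0,0,0],6],
])

```text
t: 3.3
eef_pos: [595.1, 49.3, 129.1]
tcp_rot: [-1.483, 0.43, -2.614]
ft_force: [0.1, -0.6, -0.3]
opening: 0.634
```

```bash
python3 plan.py 60 18 5
python3 - <<'E'
from h import *
from plan import C,n,u,r
a=[]
for nm in("top","side"):
    p=read_camera(nm); im=p["img"].copy()
    x,y=w2p(p,C+45*n).astype(int); a.append(cv2.resize(im[max(y-50,0):y+50,x-66:x+66],(400,300),interpolation=cv2.INTER_CUBIC))
save("a2.png",np.hstack(a))
E
```

```text
t 3.3 q [-0.11  0.46  2.01  0.59  0.32  0.42] F [ 0.1 -0.6 -0.3] M [-0.13  0.38 -0.02] open 60.2
err mm (r,u,n): [1.5, 2.5, -46.7] rotvec deg [-0.2  0.4 -0.1]
[[-0.0, 0.9, 0.0], [-0.0, 0.1, -0.0]]
[[-0.0, 0.9, 0.0], [-0.0, 0.1, -0.0]]
[[-0.0, 0.9, 0.0], [-0.0, 0.1, -0.0]]
[[-0.0, 0.9, 0.0], [-0.0, 0.1, -0.0]]
[[-0.0, 0.9, 0.0], [-0.0, 0.1, -0.0]]
```

View pics/a2.png

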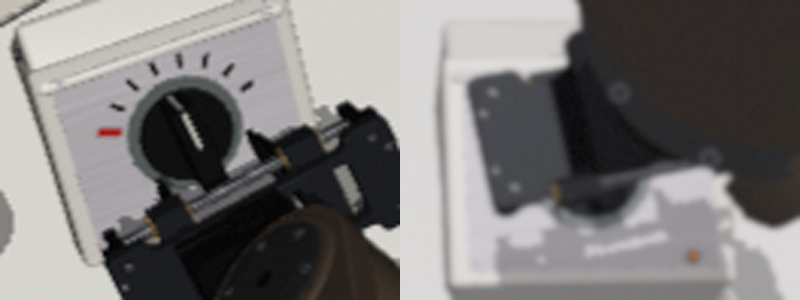

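>>> apply_moves([
  [[-0.1,1.2,0.1],[0,0.4,0],6],
  [[-0.1,1.2,0],[0,0,0],6],
  [[0,1.2,0],[0,0,0],6],
  [[0,0.8,0],[0,0,0],6],
  [[0,0.2,0],[0,0,0],6],
])

```text
t: 4.03
eef_pos: [617.7, 55.1, 87.1]
tcp_rot: [-1.484, 0.433, -2.623]
ft_force: [-0.9, -0.3, 0.4]
opening: 0.635
```

```bash
python3 plan.py 60 17 5
```

```text
t 4.03 q [-0.09  0.55  1.99  0.73  0.25  0.3 ] F [-0.9 -0.3  0.4] M [-0.21  0.37 -0.03] open 60.3
err mm (r,u,n): [-0.2, -0.9, 0.2] rotvec deg [-0.3 -0.  -0.2]
[[0.0, -0.0, -0.0], [-0.1, -0.0, -0.0]]
[[0.0, -0.0, -0.0], [-0.1, -0.0, -0.0]]
[[0.0, -0.0, -0.0], [-0.1, -0.0, -0.0]]
[[0.0, -0.0, -0.0], [-0.1, -0.0, -0.0]]
[[0.0, -0.0, -0.0], [-0.1, -0.0, -0.0]]
```

Close on the bar.

>>> apply_moves([
  [[0,0,0],[0,0,0],1.2],
  [[0,0,0],[0,0,0],1.2],
  [[0,0,0],[0,0,0],1.2],
  [[0,0,0],[0,0,0],1.2],
  [[0,0,0],[0,0,0],1.2],
])

```text
t: 4.65
eef_pos: [617.9, 54.9, 88.0]
tcp_rot: [-1.483, 0.434, -2.623]
ft_force: [0.6, -1.2, -1.3]
opening: 0.183
```

```bash
python3 plan.py 50 17 1
```

```text
t 4.65 q [-0.09  0.55  1.99  0.73  0.25  0.3 ] F [ 0.6 -1.2 -1.3] M [-0.13  0.59  0.08] open 17.4
err mm (r,u,n): [-0.5, -1.3, -0.6] rotvec deg [ -0.4 -10.   -0.2]
[[0.1, 0.1, -0.1], [-0.4, -10.0, -0.2]]
```

>>> apply_moves([
  [[0,0,0],[0,-6,0],1.2],
  [[0,0,0],[0,-6,0],1.2],
  [[0,0,0],[0,-6,0],1.2],
  [[0,0,0],[0,-6,0],1.2],
  [[0,0,0],[0,-6,0],1.2],
])

```text
t: 5.28
eef_pos: [617.7, 55.0, 87.9]
tcp_rot: [-1.269, 0.327, -2.056]
ft_force: [-1.8, -1.4, 0.2]
opening: 0.186
```

```bash
python3 plan.py 0 17 5
```

```text
t 5.28 q [-0.09  0.55  1.99  0.74  0.26 -0.24] F [-1.8 -1.4  0.2] M [-0.03  0.76  0.1 ] open 17.7
err mm (r,u,n): [-0.3, -1.2, -0.6] rotvec deg [ -0.4 -29.3   0. ]
[[0.0, 0.0, -0.0], [-0.1, -5.9, 0.0]]
[[0.0, 0.0, -0.0], [-0.1, -5.9, 0.0]]
[[0.0, 0.0, -0.0], [-0.1, -5.9, 0.0]]
[[0.0, 0.0, -0.0], [-0.1, -5.9, 0.0]]
[[0.0, 0.0, -0.0], [-0.1, -5.9, 0.0]]
```

>>> apply_moves([
  [[0,0,0],[0,-7,0],1.2],
  [[0,0,0],[0,-7,0],1.2],
  [[0,0,0],[0,-7,0],1.2],
  [[0,0,0],[0,-6,0],1.2],
  [[0,0,0],[0,-3,0],1.2],
])

```text
t: 5.9
eef_pos: [617.6, 55.0, 87.9]
tcp_rot: [-1.148, 0.132, -1.538]
ft_force: [0.2, -0.8, -0.1]
opening: 0.188
```

```bash
python3 plan.py 0 17 1; python3 -c "
from plan import *
print(readout.state()['moment']@n)"
```

```text
t 5.9 q [-0.09  0.55  1.99  0.74  0.26 -0.78] F [ 0.2 -0.8 -0.1] M [ 0.11  0.31 -0.42] open 17.9
err mm (r,u,n): [-0.3, -1.1, -0.6] rotvec deg [-0.4  1.6  0.1]
[[0.0, 0.1, -0.1], [-0.4, 1.6, 0.1]]
-0.4715475339797589
```

>>> apply_moves([
  [[0,0,0],[0,-2,0],1.2],
  [[0,0,0],[0,-2,0],1.2],
  [[0,0,0],[0,-2,0],1.2],
  [[0,0,0],[0,-2,0],1.2],
  [[0,0,0],[0,0,0],1.2],
])

```text
t: 6.52
eef_pos: [617.7, 54.4, 87.8]
tcp_rot: [-1.134, 0.072, -1.409]
ft_force: [0.8, -0.0, -0.2]
opening: 0.214
```

```bash
python3 plan.py 0 17 1; python3 -c "
from plan import *
print(readout.state()['moment']@n)
from rect import *
p=read_camera('top');o=C-np.array([0,0,71.5])+17.5*fx
save('b1.png',np.hstack([rect(p,o,YAW,half=70,sc=2.8,h=h) for h in(0,45)]))"
```

```text
t 6.53 q [-0.09  0.55  1.99  0.74  0.26 -0.93] F [ 0.8 -0.  -0.2] M [ 0.34  0.48 -1.  ] open 20.3
err mm (r,u,n): [-0.9, -1.0, -0.5] rotvec deg [-0.4  9.7  0.2]
[[-0.1, 0.1, -0.1], [-0.4, 9.7, 0.2]]
-1.1040526887718993
```

View pics/b1.png

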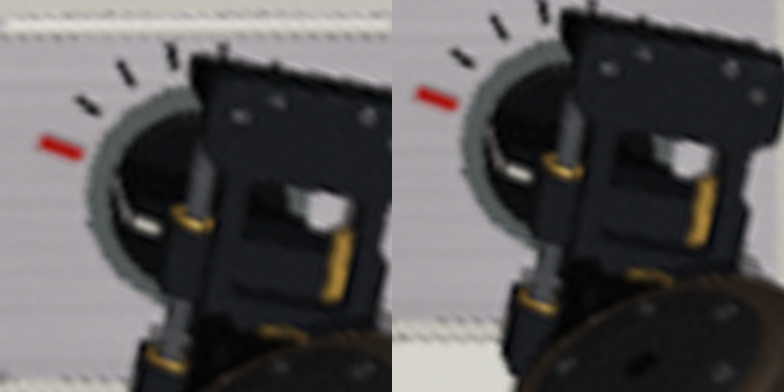

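>>> apply_moves([
  [[0,0,0],[0,5,0],1.2],
  [[0,0,0],[0,5,0],1.2],
  [[0,0,0],[0,7,0],1.2],
  [[0,0,0],[0,7,0],1.2],
  [[0,0,0],[0,7,0],1.2],
])

```text
t: 7.2
eef_pos: [617.7, 55.0, 87.9]
tcp_rot: [-1.229, 0.284, -1.921]
ft_force: [0.6, -2.1, -0.1]
opening: 0.185
```

```bash
python3 plan.py 60 17 5
```

```text
t 7.2 q [-0.09  0.55  1.99  0.73  0.26 -0.37] F [ 0.6 -2.1 -0.1] M [-0.58  0.63  0.08] open 17.6
err mm (r,u,n): [-0.3, -1.1, -0.5] rotvec deg [-0.4 38.5 -0.1]
[[0.0, 0.0, -0.0], [-0.1, 7.7, -0.0]]
[[0.0, 0.0, -0.0], [-0.1, 7.7, -0.0]]
[[0.0, 0.0, -0.0], [-0.1, 7.7, -0.0]]
[[0.0, 0.0, -0.0], [-0.1, 7.7, -0.0]]
[[0.0, 0.0, -0.0], [-0.1, 7.7, -0.0]]
```

>>> apply_moves([
  [[0,0,0],[0,9,0],1.2],
  [[0,0,0],[0,9,0],1.2],
  [[0,0,0],[0,9,0],1.2],
  [[0,0,0],[0,8,0],1.2],
  [[0,0,0],[0,4,0],1.2],
])

```text
t: 7.82
eef_pos: [617.9, 54.9, 88.0]
tcp_rot: [-1.492, 0.433, -2.642]
ft_force: [0.2, -2.3, -0.6]
opening: 0.187
```

```bash
python3 plan.py 60 17 1; python3 -c "
from plan import *
print(readout.state()['moment']@n)"
```

```text
t 7.83 q [-0.09  0.55  1.99  0.72  0.26  0.32] F [ 0.2 -2.3 -0.6] M [-0.42  0.61  0.1 ] open 17.8
err mm (r,u,n): [-0.4, -1.3, -0.6] rotvec deg [-0.4 -1.  -0.2]
[[0.1, 0.1, -0.1], [-0.4, -1.0, -0.2]]
0.1801147091309886
```

Settled at 61°. Open, then withdraw along the axis.

>>> apply_moves([
  [[0,0,0],[0,0,0],6],
  [[0,0,0],[0,0,0],6],
  [[0,0,0],[0,0,0],6],
  [[0,0,0],[0,0,0],6],
  [[0,0,0],[0,0,0],6],
])

```text
t: 8.45
eef_pos: [617.8, 55.4, 88.2]
tcp_rot: [-1.488, 0.433, -2.634]
ft_force: [-0.4, -0.0, 0.3]
opening: 0.619
```

>>> apply_moves([
  [[0,-1.5,0],[0,0,0],6],
  [[0,-2,0],[0,0,0],6],
  [[0,-3,0],[0,0,0],6],
  [[0,-4,0],[0,0,0],6],
  [[0,-4,0],[0,0,0],6],
])

```text
t: 9.07
eef_pos: [557.0, 36.0, 219.9]
tcp_rot: [-1.491, 0.427, -2.633]
ft_force: [0.5, 0.6, 0.3]
opening: 0.631
```

```bash
python3 plan.py 60 160 1; python3 -c "
from plan import *
from rect import *
o=C-np.array([0,0,71.5])+17.5*fx
save('c1.png',np.hstack([rect(read_camera(m),o,YAW,half=70,sc=2.8,h=h) for m,h in(('top',0),('side',0))]))"
```

```text
t 9.07 q [-0.15  0.27  2.    0.39  0.52  0.63] F [0.5 0.6 0.3] M [-0.2   0.38 -0.02] open 59.9
err mm (r,u,n): [1.1, 0.6, -4.1] rotvec deg [-0.2 -0.5  0.2]
[[-0.0, 0.4, 0.1], [-0.2, -0.5, 0.2]]
```

View pics/c1.png

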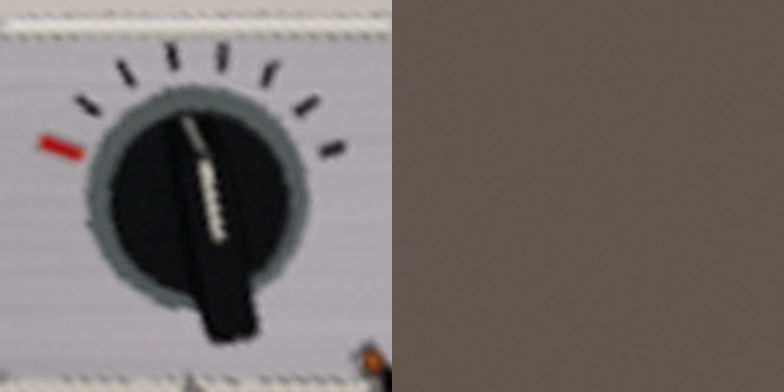

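```bash
python3 -c "
from h import *
p=read_camera('top')
for th in('bowl_center','jar_center'):
    for d in nets.mark_of(p,th)[:1]: print(th,d['confidence'],c2w(p,d['point']).round(1))
print(abs(readout.state()['qvel']).max()); env.job_done()"
```

```text
bowl_center 0.87 [446.  406.6  24.1]
0.02350898020220655
the job is handed in; nothing more can be done
```

I wound the knob back to its stop, turned it three clicks clockwise and let go. I then drew the gripper back about 15 cm along the knob's axis and handed the job in at about 9 s.

- **Stop reached:** Turning further left, the moment about the knob's axis rose from about 0.5 to 1.1 N m. The pads twisted about 8–10° against the bar, so the bar itself was no longer turning. The picture showed the pointer at the red mark.
- **Third click:** The gripper let go at about 61°. The top picture afterwards shows the pointer about 11° left of straight up the slope, beside the third mark after the red one, where 10° is expected.
- **Forces and contact:** The readings I took while turning the knob were under 3 N. After withdrawing, the gripper was clear of everything.
- **Bowl:** It was found within about 4 mm of its starting position, which is within the network's accuracy.
- **Not confirmed:**
  - The network did not find the jar in the last top picture. It had missed it in the first top picture too. The arm passed well above it and the forces showed no contact.
  - The arm blocked the last side view, so the final pointer angle rests on the top camera alone.

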